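Pack the bottle opener into its foam tray

TASK

Take the bottle opener out of its slanted stand by the handle and lay it flat on the cork mat, letting go of it. Then take it again from above by its middle, where the foam has its finger cut-outs, and press it fully home into its matching pocket in the grey foam of the wooden tray, so that it lies flat on the pocket's floor. Leave the other things on the sideboard where they are.

Things in the scene. Friction and masses are not known exactly. Their poses are not given: they have to be found in the camera images.
- opener: Loose bottle opener, 134 x 46 x 22 mm, 0.16 kg: dark-wood bar handle and a brass C-shaped claw head that sticks out to one side. Origin: on its underside, on the handle's centre line, near its centre of mass. x runs to the head, z up through its thickness. Handle: x -70 to 24, y -12 to 12 mm; head: x 24 to 64, y -12 to 34 mm; z 0 to 22 mm all over.
- handle (a point): Point in the middle of the opener's handle where it sticks out of the stand: (-50, 0, 11) mm in the opener's frame, same axes. The handle is free in the air from x -70 to -20 mm of the opener and is 24 mm wide across y there. At the start the opener slopes at 35 degrees, head end low, handle end up (pitch +35 degrees).
- stand: Fixed grey plastic stand, about 115 x 66 mm, 85 mm high. Origin: on the table below the opener's origin, which rests 58 mm above it. x points horizontally the way the opener's head points. A channel sloping 35 degrees, open above, with side walls 20 mm high and a stop at its low end, covers the opener's middle and head. The opener lifts out straight upwards.
- mat: Fixed cork mat, 200 (x) x 170 (y) x 4 mm, flat on the table, its top 4 mm above the table. Origin: centre of its underside.
- tray: Fixed wooden tray filled with grey foam, 196 (x) x 156 (y) mm; foam top 28 mm, wooden rim 30 mm above the table. Origin: centre of its underside, axes as the pocket's. A brass stopper near (56, -45) mm and a steel foil cutter near (-48, 42) mm are parts of it and stand up to 7 mm above the foam.
- pocket (a point): Point on the pocket's floor where the opener's origin lies when home, with the axes the opener then has (x to the head end, z up); 8 mm above the table, 20 mm below the foam's top, so the seated opener stands 2 mm proud. The pocket follows the opener's outline with 1.5 mm of room all round: it fits only with the head at +x, sticking out to +y.
- cutout (a point): Centre of the finger cut-out that crosses the pocket's middle, at the height of the foam's top (20 mm above point pocket, same axes): x -24 to 24 mm, y -60 to 60 mm, as deep as the pocket. Elsewhere there is no room for fingers beside the seated opener.
- bulges (a point): Between the four springy grey bulges in the pocket's sides (two at the handle, two at the head; this point is 9 mm above point pocket). They stop the opener with its underside about 13 mm above the pocket's floor; a push of about 8 N presses it past them to the floor, and they then grip it.
- carafe: Bystander, loose: smoky green glass carafe, round, 136 mm across, 185 mm tall, standing. Origin: centre of its underside.
- tumbler: Bystander, loose: smoky glass tumbler, 68 mm across, 85 mm tall, standing. Origin: centre of its underside.
- jigger: Bystander, loose: steel double-cone measure, 44 mm across, 82 mm tall, standing. Origin: centre of its underside.
- bowl: Bystander, loose: white ceramic bowl, 120 mm across, 45 mm tall. Origin: centre of its underside.
- bitters: Bystander, loose: small amber glass bottle, 52 mm across, 130 mm tall, standing. Origin: centre of its underside.
- coasters: Bystander, loose: square stack of cork coasters, 95 x 95 x 24 mm. Origin: centre of its underside.
Not all that is in view belongs to the job. Several things have the shape of the opener; the one meant has the colours described above.

How it is judged:
By the outcome, as a careful person would: the job done as asked, in the order asked, and still so for the second after the job is handed in, with the robot touching nothing.
It also fails if it takes over 51 s, if anything falls off the work surface, if the arm or the gripper's body presses on something with over 40 N, if the wrist force passes 120 N, or if a joint passes its speed limit or range.

ROBOT

A 7-joint arm with a two-finger parallel gripper is mounted at the origin on the work surface. World frame = base frame: x ahead of the robot, y to its left, z up, the work surface at z = 0. Lengths are in m, angles in rad, forces in N, time in s.
With the tool pointing down it reaches from about 0.4 to 0.85 m from the base axis. Payload 10.4 kg.
Tool frame: the origin (TCP) lies on the mounting face of the last link; the fingertips stand 173 mm ahead of it and the grasp point (between the pads) lies 155 mm ahead of it (manip.tip_extent is the distance from the TCP to the fingertips, in m); z points along the fingers, y is the line along which they close (so a half turn about z gives the same grasp; the last joint's range is limited). The gripper opens to 85 mm and grips with 20 to 120 N. Pads are 22 mm wide; open, the fingers measure 114 mm over their backs; the gripper's body (76 mm by 85 mm) begins 54 mm behind the grasp point. The pads swing forward as they close: fully open they stand 13 mm farther back than shut.
Start: joints at [-1.316, 0.332, -0.065, 1.46, 0.022, 1.35, -0.088], TCP at [0.171, 0.601, 0.405] pointing down, gripper open.
Joint ranges: [-2.6, 2.6], [-0.5, 2.12], [-1.47, 1.34], [0.16, 2.42], [-1.27, 4.41], [0.06, 2.06], [-2.6, 2.6]. Speed limits (rad/s): [2.22, 2.22, 2.79, 2.79, 3.14, 3.14, 3.14].

INTERFACE

Orientations are given as a unit quaternion [x, y, z, w].
In Python, from workcell import manip gives the robot as it stands.
- The arm moves only by the tool move_arm, never from a script. Its argument "plan" is one flat list of numbers, 7 for each row, row after row: the turn, a rotation vector about the tool's x, y, z in rad, then the shift along the tool's x, y, z in m, then the finger opening in m, from 0 to 0.0854. In form: [ax, ay, az, dx, dy, dz, gripper, ax, ay, az, dx, dy, dz, gripper, ...]. A call has 1 to 12 rows; each row is the pose to reach, as a shift and turn from the pose commanded when the call began, along the tool's axes at that moment; what a row does not reach only later rows make up. A row lasts 1/8 s, in which the tool goes at most 62.5 mm and 10.7 degrees, less where a joint would pass 70% of its speed; a pose out of reach is approached as far as the arm can. A call with a gripper value outside its range is refused whole. The fingers move at their own pace and stop on an object; "squeeze" is the grip in N (left out, the last holds). Time passes only in rows, so rows that repeat a pose let the fingers close. It gives the time, the measured TCP pose, the force, the opening and the grip force at its end, in the units of the state.
- manip.get_obs(): the state, without advancing time (a new reading comes with each control period).
- manip.camera(name): name is "side" or "top"; returns a dict with "color" (400x640x3 uint8, red, green, blue), "fx", "fy", "cx", "cy" (pixels), "cam_to_world" (4x4, takes a point from camera to world coordinates). Camera axes: x right, y down, z forward; pixel columns grow to the right and rows downward; lengths in m; the calibration is good to about 2 mm. A picture is of the moment at which its call begins. There is no depth.
- manip.hand_in(): hands the job in; it is judged then, once.
Trained networks look in a picture, given as the dict that the camera call returned (one of the last four; its "shot" number tells which), for a name from the list of things; names that differ only in an ending like _2 or _b are one class to them, and where a whole thing is asked for, a point or a joint stands for the part that bears it (a point fixed in the world has none). Each returns a list of dicts, best first, with "conf" (0 to 1); they miss things now and then, are a little off and sometimes report something else, mostly with a low value. They report only what shows in the picture. A call takes as long as a camera call. They do not tell look-alikes from the thing itself.
- manip.look_for(picture, label): "position" ([x, y, z] in m, in the coordinates of the camera as it stood for that picture, good to about 4 mm: the middle of the surface that is visible of it).
- manip.silhouettes(picture, label): "pixels" (400x640 bool, what is visible of it).
- manip.tip_of(picture, label): "position" ([x, y, z] in m, in the coordinates of the camera as it stood for that picture, good to about 4 mm: a listed point, or the origin of a listed thing).
The state is a dict: "clock": time; "joint_pos": joint angles; "joint_velocities": joint speeds; "tau": joint torques, N m; "position": TCP position; "ee_rot": TCP orientation; "ft_force": force on the tool from outside, world axes, zero at the start; "torque": the same for the moment, N m; "grip_width": opening from 0.0 (shut) to 1.0 (fully open); "grasp_force": force on a finger pad.
Only numpy, scipy, OpenCV 4.12 (cv2) and the standard library are available. Lean on these libraries where they do the work, as an engineer would, in place of code of your own. Each camera call takes 0.05 s, during which the arm holds its last target. There are 200 camera calls.

## Working session

There is one attempt and no reset: what is moved stays moved. The work goes in short steps, Python scripts to look and compute and a tool call to move; the robot and the scene stay as the last step left them, time stands still between calls to the robot, and variables do not carry over. Pictures are saved under pics/ and viewed, at most 10 in all, crops included, and the job is handed in when it is done.

Besides the shell and the picture viewer there is one more tool, called after "Call:" as name(argument=value, ...) on one line, values as JSON. move_arm: Moves the arm, as the interface text tells. Its arguments: {"type":"object","properties":{"plan":{"type":"array","items":{"type":"number"}},"squeeze":{"type":"number"}},"required":["plan"]}

```bash
mkdir -p pics; ls; python3 - <<'E'
from workcell import manip
import cv2,numpy as np
for n in ("top","side"):
    p=manip.camera(n); cv2.imwrite(f"pics/{n}0.png",p["color"][:,:,::-1])
    print(n,p["fx"],p["cx"],p["cy"],np.round(p["cam_to_world"],3).tolist())
    M=p["cam_to_world"]
    for l in ("opener","handle","stand","mat","tray","pocket","cutout"):
        for d in manip.tip_of(p,l)[:4]:
            c=np.array(d["position"]);w=M[:3,:3]@c+M[:3,3]
            print(l,round(d["conf"],2),np.round(w,3),np.round([p["fx"]*c[0]/c[2]+p["cx"],p["fy"]*c[1]/c[2]+p["cy"]]))
o=manip.get_obs();print(o["position"],o["ee_rot"],o["clock"])
E
```

```text
pics
top 464.4225419661092 330.16289861670265 195.34426956308556 [[0.017, -0.989, 0.15, 0.365], [-1.0, -0.018, -0.005, 0.001], [0.008, -0.15, -0.989, 1.454], [0.0, 0.0, 0.0, 1.0]]
opener 0.74 [ 0.587 -0.333  0.054] [437. 194.]
opener 0.7 [ 0.424 -0.275 -0.   ] [415. 248.]
handle 0.82 [ 0.558 -0.328  0.095] [439. 202.]
handle 0.71 [ 0.646 -0.159  0.009] [378. 177.]
handle 0.58 [ 0.471 -0.261  0.009] [411. 233.]
stand 0.76 [ 0.591 -0.334 -0.001] [433. 195.]
mat 0.88 [ 0.579  0.019 -0.003] [322. 197.]
mat 0.42 [ 0.59  -0.333  0.001] [433. 196.]
tray 0.74 [ 0.563  0.282 -0.001] [239. 201.]
pocket 0.96 [0.562 0.285 0.006] [237. 201.]
cutout 0.71 [0.562 0.286 0.021] [236. 200.]
side 509.2457416593472 320.3791109203635 196.93152063252424 [[-0.835, -0.263, 0.484, -0.381], [-0.55, 0.417, -0.723, 1.425], [-0.012, -0.87, -0.493, 1.062], [0.0, 0.0, 0.0, 1.0]]
opener 0.66 [ 0.418 -0.273  0.004] [387. 198.]
opener 0.59 [ 0.598 -0.172  0.004] [338. 196.]
opener 0.4 [ 0.589 -0.339  0.054] [359. 171.]
handle 0.52 [ 0.552 -0.325  0.092] [366. 167.]
handle 0.52 [ 0.644 -0.156  0.012] [326. 193.]
stand 0.5 [ 0.587 -0.337  0.003] [359. 182.]
mat 0.21 [ 0.757 -0.071  0.004] [293. 196.]
tray 0.75 [ 0.55  -0.327  0.096] [366. 166.]
tray 0.72 [0.56  0.285 0.003] [279. 253.]
pocket 0.76 [0.559 0.283 0.007] [279. 252.]
pocket 0.16 [ 0.588 -0.339  0.06 ] [360. 170.]
cutout 0.74 [0.557 0.282 0.011] [280. 251.]
cutout 0.64 [0.561 0.283 0.029] [279. 247.]
[0.17137292 0.60105262 0.4047638 ] [1.38431425e-01 9.90372019e-01 6.86359651e-05 4.83002302e-06] 0.8
```

View pics/top0.png

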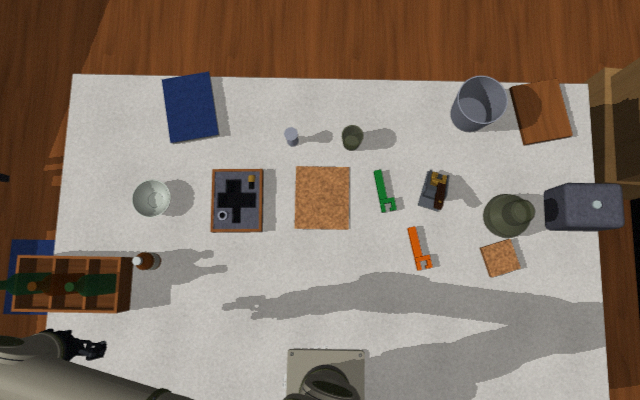

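View pics/side0.png

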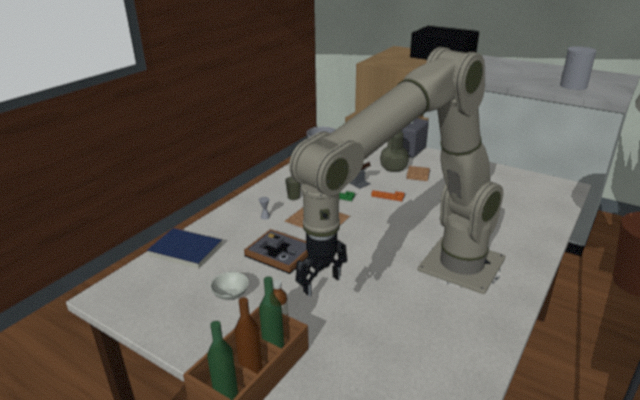

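```bash
python3 - <<'E'
import cv2
a=cv2.imread("pics/top0.png")
A=cv2.resize(a[140:290,360:480],None,fx=3.5,fy=3.5,interpolation=cv2.INTER_CUBIC)
B=cv2.resize(a[140:290,180:280],None,fx=3.5,fy=3.5,interpolation=cv2.INTER_CUBIC)
cv2.imwrite("pics/crop0.png",cv2.hconcat([A,B]))
E
```

```text
(no output)
```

View pics/crop0.png

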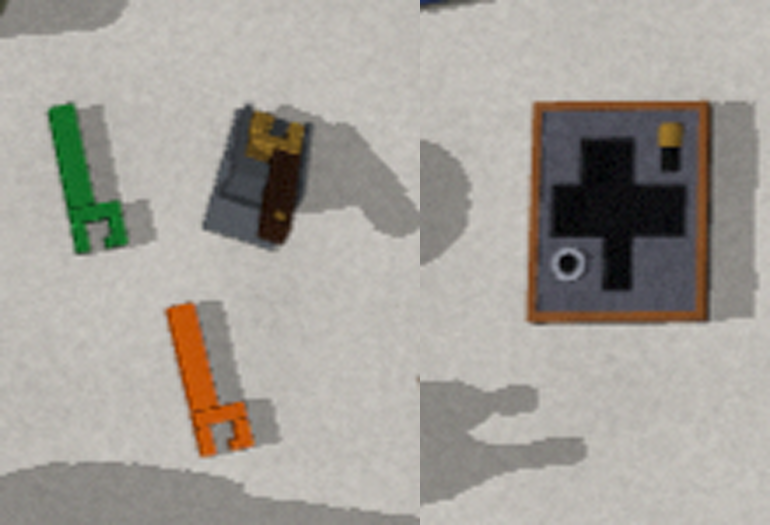

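Candidates for the opener are green (384,192), orange (419,248) and the dark-wood/brass one in the grey stand (437,192). The crop confirms that the one in the stand is meant. Its head points up in the image (+x) and sticks out to +y. The pocket at (237,201) has its head end the same way, so no flip is needed. Next I fit the poses.

```bash
cat > h.py <<'E'
import numpy as np,cv2
from scipy.optimize import minimize
from scipy.spatial.transform import Rotation as R
from workcell import manip
S=8
def proj(p,P):
    M=p["cam_to_world"];c=(np.asarray(P)-M[:3,3])@M[:3,:3]
    return np.c_[p["fx"]*c[:,0]/c[:,2]+p["cx"],p["fy"]*c[:,1]/c[:,2]+p["cy"]]
def box(x0,x1,y0,y1,z0,z1):
    return np.array([[x,y,z] for x in(x0,x1) for y in(y0,y1) for z in(z0,z1)])/1000
HANDLE=[box(-70,24,-12,12,0,22)]
HEAD=[box(24,64,-12,34,0,22)]
POCKET=[box(-71.5,25,-13.5,13.5,20,20),box(22.5,65.5,-13.5,35.5,20,20),box(-24,24,-60,60,20,20)]
def fit(p,mask,parts,x,y,z,yaw,pitch=0):
    """fit x,y,yaw of convex parts to mask by IoU"""
    ys,xs=np.nonzero(mask);u0,v0,u1,v1=xs.min()-12,ys.min()-12,xs.max()+13,ys.max()+13
    m=cv2.resize(mask[v0:v1,u0:u1].astype(np.float32),None,fx=S,fy=S,interpolation=cv2.INTER_LINEAR)
    def cost(q):
        r=R.from_euler("ZY",[q[2]*10,pitch]).as_matrix();im=np.zeros(m.shape,np.uint8)
        for b in parts:
            P=b@r.T+[q[0],q[1],z]
            h=cv2.convexHull(((proj(p,P)-[u0,v0]+.5)*S-.5).astype(np.float32))
            cv2.fillConvexPoly(im,np.round(h*16).astype(np.int32),1,shift=4)
        return 1-np.minimum(im,m).sum()/np.maximum(im,m).sum()
    best=None
    for dy in(-.25,0,.25):
        q0=np.array([x,y,(yaw+dy)/10])
        s=minimize(cost,q0,method="Nelder-Mead",options=dict(initial_simplex=q0+np.vstack([np.zeros(3),np.diag([.008,.008,.02])]),xatol=1e-5,fatol=1e-5))
        if best is None or s.fun<best.fun:best=s
    return best.x*[1,1,10],1-best.fun
def region(mask,u,v,r):
    k=np.zeros_like(mask);k[v-r:v+r,u-r:u+r]=1
    n,l,st,c=cv2.connectedComponentsWithStats((mask&k).astype(np.uint8))
    return l==1+np.argmax(st[1:,4])
E
python3 - <<'E'
from h import *
for n,(u,v),(pu,pv) in (("top",(437,192),(237,200)),("side",(362,168),(279,250))):
    p=manip.camera(n);im=p["color"].astype(int);r,g,b=im[...,0],im[...,1],im[...,2]
    br=region((r>1.6*b)&(r-b>12)&(r<95),u,v,25)
    print(n,br.sum(),im[v-3:v+12:3,u].tolist())
    print(fit(p,br,HANDLE,.587,-.335,.058,-.2,np.radians(35)))
    dk=region(im.sum(2)<110,pu,pv,32); print(dk.sum())
    print(fit(p,dk,POCKET,.562,.285,.008,0))
E
```

```text
top 247 [[30, 16, 3], [36, 21, 11], [39, 22, 13], [31, 18, 10], [39, 23, 9]]
(array([ 0.59283781, -0.33695121, -0.30005018]), np.float64(0.7421947121620178))
853
(array([0.56180751, 0.28420224, 0.02003261]), np.float64(0.8972126841545105))
side 14 [[67, 63, 55], [45, 37, 31], [63, 65, 68], [55, 59, 61], [56, 60, 62]]
(array([ 0.56737877, -0.35208816, -1.08024787]), np.float64(0.2732675075531006))
201
(array([ 0.562,  0.285, -0.25 ]), np.float64(0.0))
```

```bash
python3 - <<'E'
from h import *
p=manip.camera("top");im=p["color"].astype(int);r,g,b=im[...,0],im[...,1],im[...,2]
for t in(95,400):
    m=region((r>1.6*b)&(r-b>12)&(r<t),437,192,25)
    m=cv2.morphologyEx(m.astype(np.uint8),cv2.MORPH_CLOSE,np.ones((3,3)) if t==95 else np.ones((7,7)))>0
    print(m.sum(),fit(p,m,HANDLE if t==95 else HANDLE+HEAD,.587,-.335,.058,-.2,np.radians(35)))
    if t==95: print("\n".join("".join(".#"[int(x)] for x in row[425:452]) for row in m[175:215]))
st=manip.silhouettes(p,"stand")
for s in st[:2]:
    ys,xs=np.nonzero(s["pixels"]);print(s["conf"],xs.mean(),ys.mean(),cv2.minAreaRect(np.c_[xs,ys].astype(np.float32)))
E
```

```text
244 (array([ 0.5932442 , -0.33702939, -0.31042754]), np.float64(0.7635740041732788))
...........................
...........................
...........................
......#....................
......#....................
......#....................
......#....................
.....###.....##.....#......
.....#####...########......
.....################......
........#############......
...........##########......
............########.......
............########.......
............########.......
............########.......
............########.......
...........#########.......
...........#########.......
...........########........
..........#########........
..........#########........
..........#########........
..........#########........
..........#########........
..........########.........
..........########.........
..........########.........
.........#########.........
.........#########.........
.........#########.........
.........########..........
.........########..........
............####...........
...........................
...........................
...........................
...........................
...........................
...........................
385 (array([ 0.59094164, -0.33649459, -0.31275172]), np.float64(0.8549715280532837))
0.76 429.2210953346856 191.67951318458418 ((434.0847473144531, 190.56640625), (24.799999237060547, 37.7599983215332), 16.260204315185547)
```

```bash
cat >> h.py <<'E'
def tcp(ox,oy,oz,yaw,pitch,pt,back=0.155):
    """tool pose gripping opener point pt (mm) with tool z = -opener z, tool y = opener y"""
    Ro=R.from_euler("ZY",[yaw,pitch]);Rt=Ro*R.from_euler("y",np.pi)
    return np.array([ox,oy,oz])+Ro.apply(np.array(pt)/1000+[0,0,back]),Rt
def cur():
    o=manip.get_obs();return np.array(o["position"]),R.from_quat(o["ee_rot"]),o
def rel(*targets):
    p0,r0,o=cur();print("t",round(o["clock"],2),"pos",p0.round(4),"F",np.round(o["ft_force"],1),"j",np.round(o["joint_pos"],2))
    for p1,r1 in targets:
        print("turn",(r0.inv()*r1).as_rotvec().round(4),"shift",r0.inv().apply(np.array(p1)-p0).round(4),"world",np.round(p1,3))
E
python3 - <<'E'
from h import *
q=(.590,-.336,.058,-.31,np.radians(35))
down=R.from_euler("Z",-.3)*R.from_euler("y",np.pi)
rel(([.45,.4,.42],down),([.55,.0,.42],down),tcp(*q,(-50,0,140)),tcp(*q,(-50,0,20)))
E
```

```text
t 1.0 pos [0.1714 0.601  0.4047] F [-1.  -0.3 -0.5] j [-1.32  0.33 -0.06  1.46  0.02  1.35 -0.09]
turn [0.     0.     0.0222] shift [-0.3231 -0.1169 -0.0153] world [0.45 0.4  0.42]
turn [0.     0.     0.0222] shift [-0.5289 -0.4742 -0.0153] world [0.55 0.   0.42]
turn [-0.0098  0.6108  0.0312] shift [-0.7877 -0.7905  0.0764] world [ 0.712 -0.375  0.328]
turn [-0.0098  0.6108  0.0312] shift [-0.7189 -0.7883  0.1747] world [ 0.647 -0.354  0.23 ]
```

Call:
move_arm(plan=[0,0,0,-0.32,-0.117,-0.015,0.07,0,0,0,-0.32,-0.117,-0.015,0.07,0,0,0,-0.32,-0.117,-0.015,0.07,0,0,0,-0.32,-0.117,-0.015,0.07,0,0,0,-0.32,-0.117,-0.015,0.07,0,0,0.02,-0.529,-0.474,-0.015,0.07,0,0,0.02,-0.529,-0.474,-0.015,0.07,0,0,0.02,-0.529,-0.474,-0.015,0.07,0,0,0.02,-0.529,-0.474,-0.015,0.07,0,0,0.02,-0.529,-0.474,-0.015,0.07,0,0,0.02,-0.529,-0.474,-0.015,0.07,0,0,0.02,-0.529,-0.474,-0.015,0.07])

```text
clock: 2.5
position: [0.5503, -0.0019, 0.4201]
ee_rot: [0.148, 0.989, 0.0, 0.0]
ft_force: [0.5, 1.7, -0.2]
grip_width: 0.817
grasp_force: 0.0
```

```bash
python3 - <<'E'
from h import *
q=(.590,-.336,.058,-.31,np.radians(35))
rel(tcp(*q,(-50,0,140)),tcp(*q,(-50,0,20)))
E
```

```text
t 2.5 pos [ 0.5503 -0.0019  0.4201] F [ 0.5  1.7 -0.2] j [-0.46  0.16  0.43  1.66 -0.07  1.34  1.25]
turn [-0.0032  0.6116  0.0122] shift [-0.2641 -0.3094  0.0917] world [ 0.712 -0.375  0.328]
turn [-0.0032  0.6116  0.0122] shift [-0.1952 -0.3086  0.19  ] world [ 0.647 -0.354  0.23 ]
```

Call:
move_arm(plan=[0,0.15,0.0,-0.15,-0.17,0.0,0.07,0,0.3,0.01,-0.264,-0.309,0.05,0.07,0,0.61,0.01,-0.264,-0.309,0.092,0.07,0,0.61,0.01,-0.264,-0.309,0.092,0.07,0,0.61,0.01,-0.264,-0.309,0.092,0.07,0,0.61,0.01,-0.264,-0.309,0.092,0.07,0,0.61,0.01,-0.264,-0.309,0.092,0.07,0,0.61,0.01,-0.264,-0.309,0.092,0.07,0,0.61,0.01,-0.264,-0.309,0.092,0.07,0,0.61,0.01,-0.264,-0.309,0.092,0.07])

```text
clock: 3.75
position: [0.6925, -0.36, 0.3317]
ee_rot: [0.146, 0.951, 0.034, -0.27]
ft_force: [0.3, -0.4, -0.9]
grip_width: 0.822
grasp_force: 0.0
```

```bash
python3 - <<'E'
from h import *
q=(.590,-.336,.058,-.31,np.radians(35))
rel(tcp(*q,(-50,0,20)))
p=manip.camera("top");c=p["color"][120:270,370:520,::-1]
s=manip.camera("side");d=s["color"][90:240,290:440,::-1]
cv2.imwrite("pics/pre.png",cv2.resize(cv2.hconcat([c,d]),None,fx=2.6,fy=2.6,interpolation=cv2.INTER_CUBIC))
E
```

```text
t 3.75 pos [ 0.6925 -0.36    0.3317] F [ 0.3 -0.4 -0.9] j [ 0.24  1.03  0.52  0.65 -0.29  2.06  1.84]
turn [-0.0166  0.0605 -0.0006] shift [-0.0144 -0.0065  0.1106] world [ 0.647 -0.354  0.23 ]
```

View pics/pre.png

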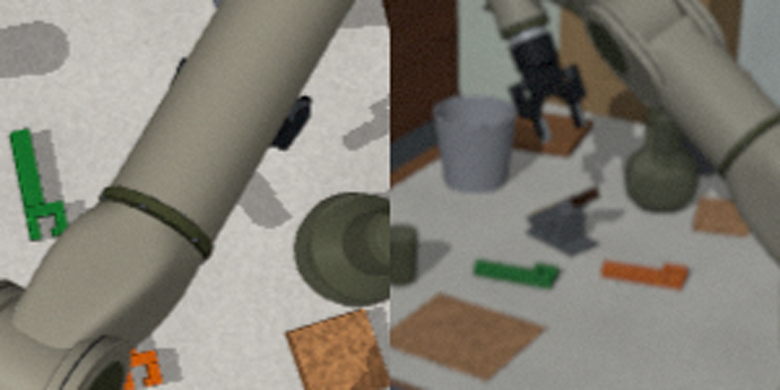

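The picture shows the arm over the stand, with the gripper leaning as planned and the carafe (top crop, 340,250) clear of it. j6 is at its limit, about 3° short of the tilt I wanted. I go on to 40 mm above the grasp.

```bash
python3 - <<'E'
from h import *
q=(.590,-.336,.058,-.31,np.radians(32)) 
g,_=tcp(.590,-.336,.058,-.31,np.radians(35),(-50,0,20),0)
_,r=tcp(*q,(0,0,0)); z=-r.apply([0,0,1])
rel((g+z*.195,r),(g+z*.155,r))
E
```

```text
t 3.85 pos [ 0.6924 -0.36    0.3317] F [-1.  -0.7  0.4] j [ 0.24  1.03  0.52  0.65 -0.29  2.06  1.84]
turn [-0.0162  0.0081  0.0001] shift [-0.0067 -0.0072  0.0703] world [ 0.66  -0.359  0.268]
turn [-0.0162  0.0081  0.0001] shift [-0.0063 -0.0066  0.1103] world [ 0.64  -0.352  0.235]
```

Call:
move_arm(plan=[-0.016,0.008,0,-0.007,-0.007,0.05,0.07,-0.016,0.008,0,-0.007,-0.007,0.07,0.07,-0.016,0.008,0,-0.007,-0.007,0.07,0.07,-0.016,0.008,0,-0.007,-0.007,0.07,0.07])

```text
clock: 4.35
position: [0.6614, -0.3587, 0.2698]
ee_rot: [0.148, 0.95, 0.042, -0.272]
ft_force: [0.0, 0.1, 1.0]
grip_width: 0.819
grasp_force: 0.0
```

```bash
python3 - <<'E'
from h import *
q=(.590,-.336,.058,-.31,np.radians(32)) 
g,_=tcp(.590,-.336,.058,-.31,np.radians(35),(-50,0,20),0)
_,r=tcp(*q,(0,0,0)); z=-r.apply([0,0,1])
rel((g+z*.155,r))
# after grasp: lift straight up 0.12 ; report in current tool axes
print(cur()[1].inv().apply([0,0,.12]).round(3))
E
```

```text
t 4.35 pos [ 0.6614 -0.3587  0.2698] F [0.  0.1 1. ] j [ 0.2   0.98  0.51  0.88 -0.27  1.89  1.87]
turn [-0.0008  0.0018 -0.    ] shift [ 0.0002 -0.0001  0.0417] world [ 0.64  -0.352  0.235]
[ 0.063 -0.    -0.102]
```

Call:
move_arm(plan=[0,0.052,0,-0.008,0,0.02,0.07,0,0.052,0,-0.008,0,0.042,0.07,0,0.052,0,-0.008,0,0.042,0.07,0,0.052,0,-0.008,0,0.042,0.0,0,0.052,0,-0.008,0,0.042,0.0,0,0.052,0,-0.008,0,0.042,0.0,0,0.052,0,-0.008,0,0.042,0.0,0,0.052,0,-0.008,0,0.042,0.0], squeeze=40)

```text
clock: 5.35
position: [0.6463, -0.3543, 0.2293]
ee_rot: [0.147, 0.943, 0.046, -0.296]
ft_force: [2.8, -0.2, 5.4]
grip_width: 0.274
grasp_force: 40.9
```

```bash
python3 - <<'E'
from h import *
q=(.590,-.336,.058,-.31,np.radians(35))
rel(tcp(*q,(-50,0,20)))
print(cur()[1].inv().apply([0,0,.13]).round(3),cur()[1].inv().apply([-.1,0.03,.13]).round(3),cur()[2]["grip_width"]*85)
p=manip.camera("top");c=p["color"][120:270,370:520,::-1]
s=manip.camera("side");d=s["color"][110:210,310:410,::-1]
cv2.imwrite("pics/grasp.png",cv2.resize(d,None,fx=5,fy=5,interpolation=cv2.INTER_CUBIC))
E
```

```text
t 5.35 pos [ 0.6463 -0.3543  0.2293] F [ 2.8 -0.2  5.4] j [ 0.19  1.    0.51  0.96 -0.26  1.86  1.88]
turn [-0.0007  0.0018 -0.0004] shift [ 0.0002  0.0002 -0.0008] world [ 0.647 -0.354  0.23 ]
[ 0.074 -0.    -0.107] [ 0.16  -0.002 -0.047] 23.257461210183497
```

View pics/grasp.png

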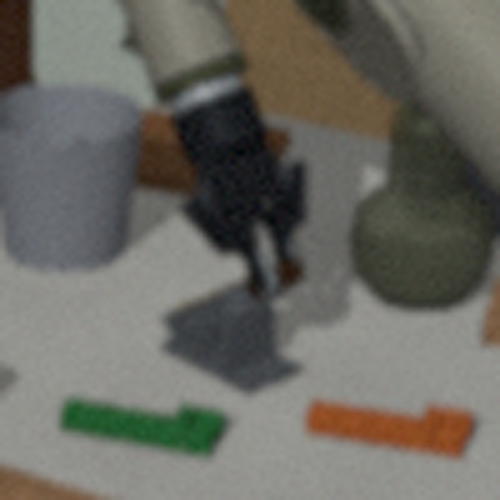

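The gripper holds the handle (23 mm opening, 41 N), with the handle end visible at (285,272) in the crop. I lift straight up.

Call:
move_arm(plan=[0,0,0,0,0,0,0,0,0,0,0.0115,0,-0.0165,0,0,0,0,0.023,0,-0.033,0,0,0,0,0.0345,0,-0.0495,0,0,0,0,0.046,0,-0.066,0,0,0,0,0.0575,0,-0.0825,0,0,0,0,0.074,0,-0.107,0,0,0,0,0.074,0,-0.107,0], squeeze=70)

```text
clock: 6.45
position: [0.645, -0.3541, 0.3611]
ee_rot: [0.148, 0.943, 0.045, -0.293]
ft_force: [0.2, -0.2, -1.1]
grip_width: 0.264
grasp_force: 70.6
```

```bash
python3 - <<'E'
from h import *
# lay pose: opener origin at (.575,.02) yaw 0, flat; TCP for height 0.15 and 0.006
rel(tcp(.60,-.2,.16,-.15,.3,(-50,0,20)),tcp(.575,.02,.12,.0,0,(-50,0,20)),tcp(.575,.02,.006,0.0,0,(-50,0,20)))
s=manip.camera("side");d=s["color"][80:230,270:420,::-1]
cv2.imwrite("pics/lift.png",cv2.resize(d,None,fx=3.5,fy=3.5,interpolation=cv2.INTER_CUBIC))
E
```

```text
t 6.45 pos [ 0.645  -0.3541  0.3611] F [ 0.2 -0.2 -1.1] j [ 0.27  0.88  0.36  0.82 -0.13  2.06  1.82]
turn [ 0.069 -0.302 -0.145] shift [0.06   0.1337 0.0643] world [ 0.604 -0.201  0.342]
turn [ 0.0923 -0.5979 -0.3008] shift [0.1509 0.3198 0.1836] world [0.525 0.02  0.295]
turn [ 0.0923 -0.5979 -0.3008] shift [0.0863 0.3199 0.2775] world [0.525 0.02  0.181]
```

View pics/lift.png

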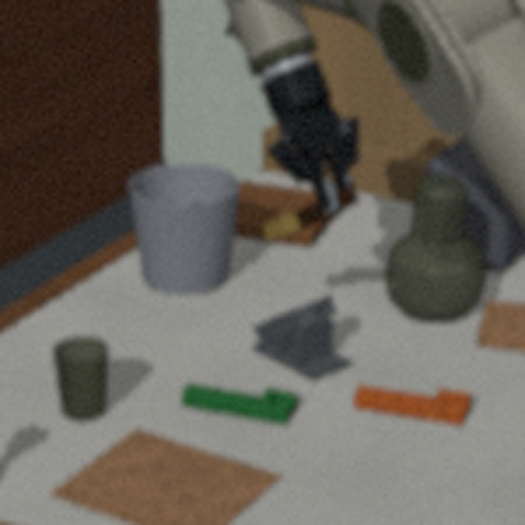

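The opener is out of the stand, with its brass head at (285,225), and is held at its slope. I carry it over the mat and level it.

Call:
move_arm(plan=[0.02,-0.1,-0.05,0.02,0.045,0.02,0,0.045,-0.2,-0.1,0.04,0.09,0.04,0,0.069,-0.302,-0.145,0.06,0.134,0.064,0,0.077,-0.4,-0.2,0.09,0.2,0.105,0,0.085,-0.5,-0.25,0.12,0.26,0.145,0,0.092,-0.598,-0.301,0.151,0.32,0.184,0,0.092,-0.598,-0.301,0.151,0.32,0.184,0,0.092,-0.598,-0.301,0.151,0.32,0.184,0,0.092,-0.598,-0.301,0.151,0.32,0.184,0])

```text
clock: 7.62
position: [0.5242, 0.0201, 0.2917]
ee_rot: [0.0, 1.0, 0.001, -0.004]
ft_force: [0.5, -1.0, -2.6]
grip_width: 0.263
grasp_force: 70.5
```

```bash
python3 - <<'E'
from h import *
rel(tcp(.575,.02,.006,0.0,0,(-50,0,20)))
s=manip.camera("side");d=s["color"][150:250,270:420,::-1]
cv2.imwrite("pics/over.png",cv2.resize(d,None,fx=4,fy=4,interpolation=cv2.INTER_CUBIC))
E
```

```text
t 7.62 pos [0.5242 0.0201 0.2917] F [ 0.5 -1.  -2.6] j [-0.26  0.21  0.16  1.87 -0.04  1.07  1.48]
turn [ 0.0015 -0.0072 -0.0009] shift [-0.0016 -0.0002  0.1107] world [0.525 0.02  0.181]
```

View pics/over.png

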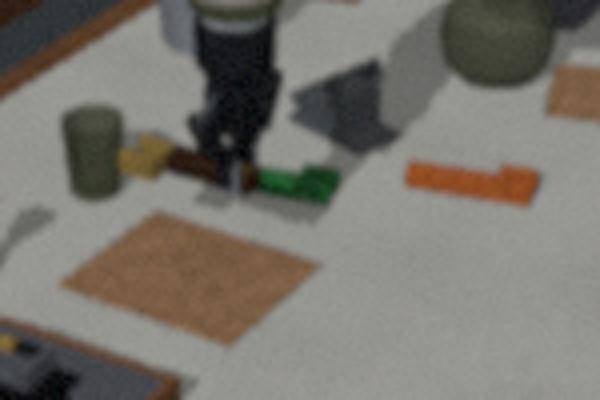

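The opener is level over the mat, brass head at (145,158). I lower it gently.

Call:
move_arm(plan=[0,-0.007,0,-0.001,0,0.03,0,0,-0.007,0,-0.001,0,0.06,0,0,-0.007,0,-0.001,0,0.085,0,0,-0.007,0,-0.001,0,0.1,0,0,-0.007,0,-0.001,0,0.106,0,0,-0.007,0,-0.001,0,0.106,0,0,-0.007,0,-0.001,0,0.106,0])

```text
clock: 8.55
position: [0.5254, 0.0211, 0.1872]
ee_rot: [0.0, 1.0, 0.001, 0.002]
ft_force: [-1.5, 0.7, -2.1]
grip_width: 0.264
grasp_force: 70.5
```

Call:
move_arm(plan=[0,0,0,0,0,0.002,0,0,0,0,0,0,0.003,0,0,0,0,0,0,0.004,0,0,0,0,0,0,0.004,0])

```text
clock: 9.05
position: [0.5249, 0.0212, 0.1823]
ee_rot: [-0.0, 1.0, 0.001, 0.001]
ft_force: [-0.9, -0.7, -1.4]
grip_width: 0.263
grasp_force: 70.5
```

Call:
move_arm(plan=[0,0,0,0,0,0.0015,0,0,0,0,0,0,0.0025,0,0,0,0,0,0,0.0025,0])

```text
clock: 9.43
position: [0.5249, 0.0211, 0.1797]
ee_rot: [-0.0, 1.0, 0.001, 0.001]
ft_force: [-0.1, 0.0, -1.8]
grip_width: 0.267
grasp_force: 70.5
```

Call:
move_arm(plan=[0,0,0,0,0,0.001,0,0,0,0,0,0,0.001,0,0,0,0,0,0,0.001,0])

```text
clock: 9.8
position: [0.525, 0.0211, 0.1789]
ee_rot: [0.0, 1.0, 0.001, 0.001]
ft_force: [-0.6, 0.1, -0.7]
grip_width: 0.262
grasp_force: 70.6
```

Call:
move_arm(plan=[0,0,0,0,0,0.001,0,0,0,0,0,0,0.001,0,0,0,0,0,0,0.001,0.03,0,0,0,0,0,0.001,0.06,0,0,0,0,0,0.001,0.06,0,0,0,0,0,0.001,0.06,0,0,0,0,0,-0.02,0.06,0,0,0,0,0,-0.06,0.06,0,0,0,0,0,-0.11,0.06,0,0,0,0.03,0.12,-0.14,0.06,0,0,0,0.03,0.24,-0.14,0.06,0,0,0,0.03,0.26,-0.14,0.06])

```text
clock: 11.3
position: [0.4998, 0.2058, 0.3143]
ee_rot: [0.0, 1.0, 0.001, 0.002]
ft_force: [1.8, -0.8, 0.3]
grip_width: 0.704
grasp_force: 0.0
```

```bash
python3 - <<'E'
from h import *
print(cur()[0],cur()[2]["clock"])
p=manip.camera("top");im=p["color"].astype(int)
cv2.imwrite("pics/mat.png",cv2.resize(p["color"][140:260,200:370,::-1],None,fx=4.5,fy=4.5,interpolation=cv2.INTER_CUBIC))
for d in manip.tip_of(p,"opener")[:4]:
    M=p["cam_to_world"];print(d["conf"],M[:3,:3]@d["position"]+M[:3,3])
E
```

```text
[0.49982678 0.20576882 0.31433898] 11.3
0.95 [ 0.59834403 -0.16634157  0.00129722]
0.78 [5.72316590e-01 2.40376292e-02 4.40955360e-04]
0.74 [ 0.4232189  -0.2746963  -0.00149256]
```

View pics/mat.png

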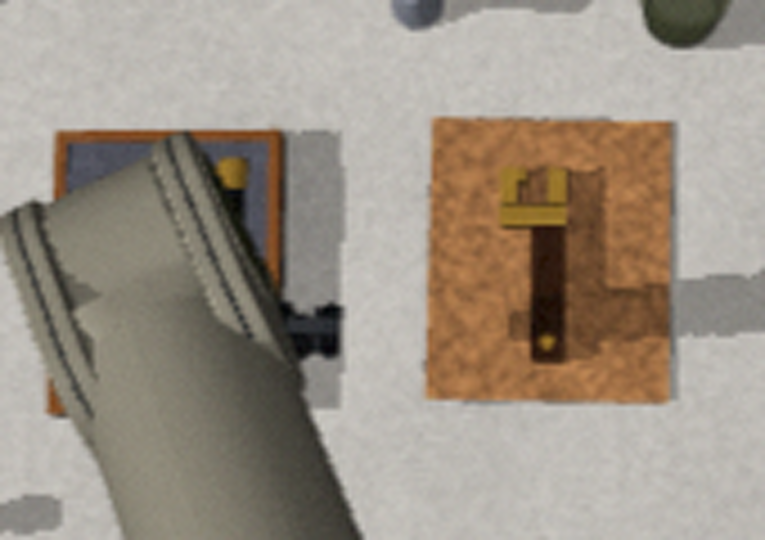

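```bash
cat >> h.py <<'E'
def opener_fit(p,u,v,x,y,z,rad=35):
    im=p["color"].astype(int);r,g,b=im[...,0],im[...,1],im[...,2]
    k=np.zeros(r.shape,bool);k[v-rad:v+rad,u-rad:u+rad]=1
    br=(g-b>45)&(g>.62*r)&k
    n,l,st,c=cv2.connectedComponentsWithStats(br.astype(np.uint8))
    br=np.isin(l,[i for i in range(1,n) if st[i,4]>=8])
    ys,xs=np.nonzero(br&(np.arange(400)[:,None]<v+3));h=np.zeros(r.shape,np.uint8)
    cv2.fillConvexPoly(h,cv2.convexHull(np.c_[xs,ys].astype(np.int32)),1)
    dk=region((r<85)&k,u,v,rad)
    m=(h>0)|dk;m=cv2.morphologyEx(m.astype(np.uint8),cv2.MORPH_CLOSE,np.ones((3,3)))>0
    return m,fit(p,m,HANDLE+HEAD,x,y,z,0.)
E
python3 - <<'E'
from h import *
p=manip.camera("top")
m,f=opener_fit(p,320,198,.573,.022,.004)
print(m.sum(),f);print("\n".join("".join(".#"[int(x)] for x in row[303:337]) for row in m[172:226]))
E
```

```text
1003 (array([0.58182837, 0.02051529, 0.02117312]), np.float64(0.43271416425704956))
............###########...........
..........###############.........
........###################.......
......#######################.....
....###########################...
..###############################.
##################################
##################################
##################################
##################################
##################################
##################################
##################################
##################################
##################################
################################..
##############################....
###########################.......
#########################.........
#######################...........
#######################...........
#######################...........
#######################...........
#######################...........
############...########...........
#########......########...........
#######........########...........
#####..........########...........
###............########...........
.
[... 173 characters left out ...]

...............########...........
...............########...........
...............########...........
...............########...........
...............########...........
...............########...........
...............########...........
...............########...........
...............########...........
...............########...........
...............########...........
...............########...........
...............########...........
...............########...........
.................####.............
..................................
..................................
..................................
..................................
..................................
```

```bash
python3 - <<'E'
from h import *
p=manip.camera("top");im=p["color"]
print(im[187,311:327].tolist(),im[182,311:327].tolist(),im[200:202,306:309].tolist(),im[216,318:326].tolist())
import re
s=open("h.py").read().replace("(g-b>45)&(g>.62*r)&k","(g>1.9*b)&(g>.6*r)&(g>50)&k");open("h.py","w").write(s)
E
python3 - <<'E'
from h import *
p=manip.camera("top")
m,f=opener_fit(p,320,198,.573,.022,.004)
print(m.sum(),f);print("\n".join("".join(".#"[int(x)] for x in row[303:337]) for row in m[172:226]))
E
```

```text
[[154, 115, 50], [148, 115, 45], [147, 113, 42], [146, 112, 42], [143, 110, 39], [144, 110, 40], [144, 110, 40], [148, 111, 44], [148, 112, 45], [146, 110, 41], [145, 110, 42], [142, 106, 41], [142, 109, 42], [146, 113, 43], [143, 106, 44], [124, 85, 52]] [[162, 119, 55], [152, 119, 44], [157, 120, 47], [139, 104, 41], [93, 65, 40], [118, 82, 49], [110, 76, 46], [113, 78, 47], [116, 78, 46], [102, 68, 42], [118, 84, 42], [149, 113, 42], [154, 119, 46], [152, 115, 44], [139, 106, 48], [89, 62, 38]] [[[167, 117, 71], [164, 115, 71], [147, 102, 62]], [[160, 107, 65], [159, 112, 69], [162, 111, 68]]] [[52, 28, 16], [64, 39, 15], [111, 83, 32], [146, 112, 41], [122, 90, 32], [60, 37, 19], [45, 25, 16], [77, 51, 30]]
445 (array([0.57641763, 0.02036078, 0.02106082]), np.float64(0.9313016533851624))
..................................
..................................
..................................
..................................
..................................
........###############...........
........###############...........
........###############...........
........#########
[... 892 characters left out ...]

...............########...........
...............########...........
...............########...........
...............########...........
...............########...........
...............########...........
...............########...........
...............########...........
...............########...........
...............########...........
...............########...........
...............########...........
...............########...........
...............########...........
.................####.............
..................................
..................................
..................................
..................................
..................................
```

```bash
python3 - <<'E'
from h import *
p=manip.camera("top");im=cv2.imread("pics/top0.png")[:,:,::-1].astype(float)
r,g,b=im[...,0],im[...,1],im[...,2]
I=im.sum(2)
print("foam",I[175:178,216:230].mean(),"dark",I[195:205,232:242].mean(),"row",I[200,206:270].astype(int).tolist())
s=np.clip((r-b)/50,0,1);print((r-b)[200,206:270].astype(int).tolist(),(r-b)[162:240,225].astype(int).tolist())
# tray outer outline, sub-pixel: wood signal, interior filled
w=np.clip((r-b)/np.median((r-b)[180:220,212:213]),0,1);k=np.zeros_like(w);k[163:238,205:270]=1;w*=k
w[172:230,214:261]=1;w[w<.15]=0
print("tray",fit(p,w,[box(-98,98,-78,78,30,30)],.562,.283,.0,0.))
F=np.median(I[174:178,216:240]);D=np.median(I[195:205,230:244])
m=np.clip((F-I)/(F-D),0,1);m[m<.12]=0
dil=cv2.dilate(region(I<(F+D)/2,237,200,32).astype(np.uint8),np.ones((3,3)));m*=dil
print("pocket",fit(p,m,POCKET,.562,.284,.008,0.))
np.set_printoptions(linewidth=250)
print((m[176:230,214:262]*9).astype(int).__str__().replace(" ","")) if 0 else print("\n".join("".join(str(int(x*9)) for x in row[214:262]) for row in m[176:230]))
E
```

```text
foam 252.76190476190476 dark 43.19 row [560, 562, 563, 553, 527, 366, 246, 266, 254, 255, 238, 136, 73, 36, 40, 32, 35, 20, 40, 28, 30, 46, 35, 43, 50, 41, 46, 63, 50, 25, 31, 54, 48, 49, 55, 47, 38, 41, 50, 46, 43, 34, 55, 38, 53, 41, 35, 50, 49, 112, 223, 265, 268, 256, 259, 215, 124, 264, 403, 410, 407, 411, 416, 411]
[9, 11, 11, 9, 23, 61, 92, 66, 5, -10, -12, -5, -6, -4, -1, -4, -2, -4, -3, 1, 0, -3, 2, -3, -2, -3, 0, -5, 0, -3, -3, -5, -4, -7, 1, -1, -7, -4, 2, -1, -2, -7, -4, -3, -2, 1, 0, -2, -3, -5, -9, -12, 8, 56, 89, 74, 14, 6, 8, 7, 7, 8, 7, 7] [8, 9, 7, 8, 10, 10, 15, 91, 81, 41, -12, -8, -11, -9, -12, -11, -10, -10, -11, -8, -8, -10, -6, -8, -9, -7, -7, -7, -9, -7, -8, 1, -2, -4, 1, -2, 1, -1, 1, 1, -2, 0, -1, -1, -2, -2, -11, -11, -14, -11, -15, -16, -10, -18, -14, -14, -12, -9, -10, -10, -10, -12, -8, -10, -9, -9, 3, 69, 88, 64, 11, 10, 8, 8, 10, 8, 9, 11]
tray (array([0.56227924, 0.2836699 , 0.02497093]), np.float64(0.949280321598053))
pocket (array([0.56218081, 0.28394456, 0.02051602]), np.float64(0.889443039894104))
000000000000000000000000000000000000000000000000

[... 1896 characters left out ...]
00000000000000
000000000000000000479999994000000000000000000000
000000000000000001578999984000000000000000000000
000000000000000000579999885000000000000000000000
000000000000000001679999995000000000000000000000
000000000000000001689899995000000000000000000000
000000000000000001789989985000000000000000000000
000000000000000001678777773000000000000000000000
000000000000000000122222210000000000000000000000
000000000000000000000000000000000000000000000000
000000000000000000000000000000000000000000000000
000000000000000000000000000000000000000000000000
000000000000000000000000000000000000000000000000
000000000000000000000000000000000000000000000000
000000000000000000000000000000000000000000000000
```

```bash
python3 - <<'E'
from h import *
p=manip.camera("top");r=p["color"][...,0].astype(float)
def cross(row,c0,c1,t):
    a=r[row,c0:c1]
    for i in range(len(a)-1):
        if (a[i]-t)*(a[i+1]-t)<=0: return c0+i+(a[i]-t)/(a[i]-a[i+1])
rows=np.arange(193,219)
for name,c0,c1,t,y in(("L",313,321,100,12),("R",323,331,60,-12)):
    e=np.array([cross(v,c0,c1,t) or np.nan for v in rows]);ok=~np.isnan(e)
    k=np.polyfit(rows[ok],e[ok],1);print(name,ok.sum(),k[0],np.polyval(k,205),np.std(e[ok]-np.polyval(k,rows[ok])))
    for yaw in(0,.01,.02):
        P=np.array([[.53,y/1000+.021,.026],[.59,y/1000+.021,.026]]);P[:,1]+=(P[:,0]-.575)*yaw
        q=proj(p,P);d=(q[1]-q[0]);print(yaw,d[0]/d[1],q[0,0]+(205-q[0,1])*d[0]/d[1])
E
```

```text
L 26 -0.03778196705974144 317.1861500241457 0.6793607700196994
0 -0.02157039451106478 317.24038742112
0.01 -0.011458548821128083 317.31963373189427
0.02 -0.0013504105809140617 317.39885098746714
R 26 -0.00700761796841565 324.436426371418 0.3114084813756942
0 -0.01904490159700446 324.9873027063255
0.01 -0.008934811176318856 325.06511862994347
0.02 0.0011715729118387003 325.1429060264487
```

```bash
python3 - <<'E'
from h import *
p=manip.camera("top");im=p["color"].astype(float);r,g,b=[im[...,i] for i in range(3)]
# opener x: soft area along columns
h=np.median(r[205:212,319:323]);c=np.median(r[223:227,317:326])
soft=np.clip((c-r)/(c-h),0,1)
bot=210+np.mean([soft[210:225,u].sum() for u in (318,319,323)])  # skip the gold rivet (u 320-322)
q=b/g; s=np.clip((q-.37)/(np.median(q[170:175,311:325])-.37),0,1)
top=170+np.mean([s[170:180,u].sum() for u in (312,313,322,323,324)])
print("opener top,bottom edge px",top-.5,bot-.5)
for x in(.574,.576,.578):
    P=proj(p,[[x+.064,.02,.026],[x-.07,.02,.026],[x-.07,.02,.004],[x+.064,.02,.004]]);print(x,P[:,1].round(2))
im=cv2.imread("pics/top0.png").astype(float).sum(2);F,D=252.,43.
m=np.clip((F-im)/(F-D),0,1)
t=190-np.mean([m[174:190,u].sum() for u in range(228,238)]);bt=215+np.mean([m[215:227,u].sum() for u in range(233,238)])
print("pocket",t-.5,bt-.5)
for x in(.560,.562,.564):
    P=proj(p,[[x+.0655,.284+.012,.028],[x-.0715,.284-.001,.028]]);print(x,P[:,1].round(2))
E
```

```text
opener top,bottom edge px 176.74525072571566 219.193657219973
0.574 [177.31 220.01 220.7  178.62]
0.576 [176.68 219.37 220.06 178.  ]
0.578 [176.06 218.72 219.42 177.38]
pocket 178.9732057416268 222.52105263157895
0.56 [179.51 223.44]
0.562 [178.88 222.8 ]
0.564 [178.25 222.15]<stdin>:7: RuntimeWarning: divide by zero encountered in divide
<stdin>:7: RuntimeWarning: invalid value encountered in divide
```

```bash
python3 - <<'E'
from h import *
d=R.from_euler("y",np.pi)
rel(([.5768,.0211,.30],d),([.5768,.0211,.20],d),([.5768,.0211,.1785],d))
E
```

```text
t 11.7 pos [0.5006 0.2025 0.3134] F [ 0.2 -0.6 -0.9] j [-0.5   0.22  0.03  1.81 -0.01  1.12  1.11]
turn [ 0.0014  0.0018 -0.0024] shift [-0.0766 -0.1813  0.0133] world [0.577 0.021 0.3  ]
turn [ 0.0014  0.0018 -0.0024] shift [-0.0764 -0.1814  0.1133] world [0.577 0.021 0.2  ]
turn [ 0.0014  0.0018 -0.0024] shift [-0.0764 -0.1814  0.1348] world [0.577 0.021 0.178]
```

Call:
move_arm(plan=[0.001,0.002,-0.002,-0.0765,-0.181,0.013,0.06,0.001,0.002,-0.002,-0.0765,-0.181,0.013,0.06,0.001,0.002,-0.002,-0.0765,-0.181,0.013,0.06,0.001,0.002,-0.002,-0.0765,-0.181,0.013,0.06,0.001,0.002,-0.002,-0.0765,-0.181,0.06,0.06,0.001,0.002,-0.002,-0.0765,-0.181,0.09,0.06,0.001,0.002,-0.002,-0.0765,-0.181,0.09,0.06,0.001,0.002,-0.002,-0.0765,-0.181,0.09,0.06])

```text
clock: 12.7
position: [0.5774, 0.0232, 0.2248]
ee_rot: [-0.001, 1.0, 0.001, 0.001]
ft_force: [0.1, 0.2, 0.2]
grip_width: 0.704
grasp_force: 0.0
```

```bash
python3 - <<'E'
from h import *
d=R.from_euler("y",np.pi)
rel(([.5768,.0211,.1785],d))
E
```

```text
t 12.7 pos [0.5774 0.0232 0.2248] F [0.1 0.2 0.2] j [-0.24  0.39  0.15  1.79 -0.07  0.96  1.51]
turn [0.0011 0.0015 0.0018] shift [ 0.0006 -0.0022  0.0463] world [0.577 0.021 0.178]
```

Call:
move_arm(plan=[0.001,0.001,0.002,0.0005,-0.002,0.025,0.06,0.001,0.001,0.002,0.0005,-0.002,0.046,0.06,0.001,0.001,0.002,0.0005,-0.002,0.046,0.06,0.001,0.001,0.002,0.0005,-0.002,0.046,0.0,0.001,0.001,0.002,0.0005,-0.002,0.046,0.0,0.001,0.001,0.002,0.0005,-0.002,0.046,0.0,0.001,0.001,0.002,0.0005,-0.002,0.046,0.0,0.001,0.001,0.002,0.0005,-0.002,0.046,0.0], squeeze=80)

```text
clock: 13.7
position: [0.5771, 0.0213, 0.1792]
ee_rot: [-0.0, 1.0, 0.0, 0.001]
ft_force: [-1.6, 0.1, 7.0]
grip_width: 0.261
grasp_force: 79.5
```

```bash
python3 - <<'E'
from h import *
d=R.from_euler("z",.022)*R.from_euler("y",np.pi);x,y=.5623,.2838
rel(([.57,.021,.27],d),([x,y,.27],d),([x,y,.215],d))
print(cur()[2]["grasp_force"],cur()[2]["grip_width"]*85)
E
```

```text
t 13.7 pos [0.5771 0.0213 0.1792] F [-1.6  0.1  7. ] j [-0.23  0.46  0.14  1.81 -0.08  0.88  1.52]
turn [ 0.0002  0.0015 -0.022 ] shift [ 0.007  -0.0003 -0.0908] world [0.57  0.021 0.27 ]
turn [ 0.0002  0.0015 -0.022 ] shift [ 0.0147  0.2625 -0.0908] world [0.562 0.284 0.27 ]
turn [ 0.0002  0.0015 -0.022 ] shift [ 0.0148  0.2625 -0.0358] world [0.562 0.284 0.215]
79.52091336250305 22.188157029823795
```

Call:
move_arm(plan=[0,0,0,0,0,-0.03,0,0,0,0,0,0,-0.07,0,0,0,-0.022,0.007,0,-0.09,0,0,0,-0.022,0.01,0.05,-0.09,0,0,0,-0.022,0.012,0.1,-0.09,0,0,0,-0.022,0.0135,0.15,-0.09,0,0,0,-0.022,0.0145,0.2,-0.09,0,0,0.0015,-0.022,0.0147,0.24,-0.09,0,0,0.0015,-0.022,0.0147,0.2625,-0.09,0,0,0.0015,-0.022,0.0147,0.2625,-0.09,0,0,0.0015,-0.022,0.0147,0.2625,-0.05,0,0,0.0015,-0.022,0.0147,0.2625,-0.05,0])

```text
clock: 15.2
position: [0.5612, 0.2812, 0.2248]
ee_rot: [-0.01, 1.0, -0.002, -0.004]
ft_force: [-1.3, -0.4, -1.7]
grip_width: 0.267
grasp_force: 78.7
```

```bash
python3 - <<'E'
from h import *
d=R.from_euler("z",.022)*R.from_euler("y",np.pi);x,y=.5623,.2838
rel(([x,y,.209],d))
s=manip.camera("side");d=s["color"][180:300,200:360,::-1]
cv2.imwrite("pics/tray.png",cv2.resize(d,None,fx=4.5,fy=4.5,interpolation=cv2.INTER_CUBIC))
E
```

```text
t 15.2 pos [0.5612 0.2812 0.2248] F [-1.3 -0.4 -1.7] j [-0.57  0.49  0.04  1.64 -0.02  1.02  1.07]
turn [-0.0039 -0.0074 -0.0022] shift [-0.0013  0.0026  0.0158] world [0.562 0.284 0.209]
```

View pics/tray.png

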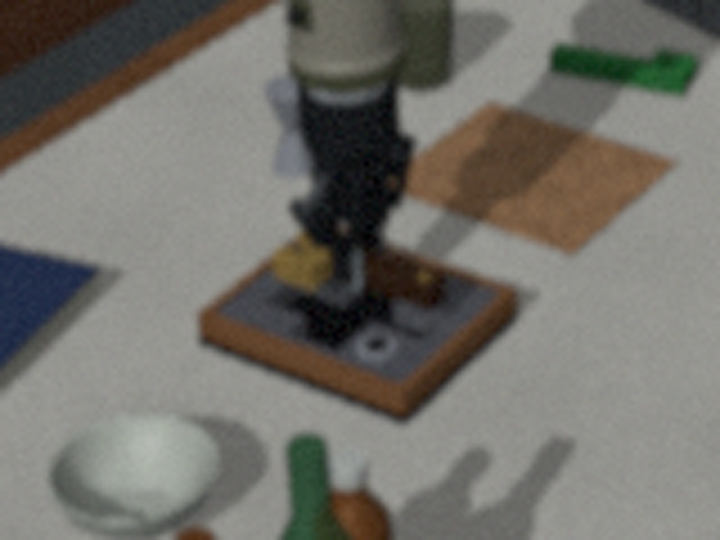

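The opener is level above the pocket, brass head at (305,265) and handle end at (430,285). I correct the offset and come down close.

Call:
move_arm(plan=[-0.004,-0.007,-0.002,-0.001,0.0026,0.008,0,-0.004,-0.007,-0.002,-0.001,0.0026,0.016,0,-0.004,-0.007,-0.002,-0.001,0.0026,0.016,0,-0.004,-0.007,-0.002,-0.001,0.0026,0.016,0])

```text
clock: 15.75
position: [0.5628, 0.2864, 0.2116]
ee_rot: [-0.012, 1.0, 0.002, 0.002]
ft_force: [0.4, 0.2, -1.6]
grip_width: 0.259
grasp_force: 78.7
```

```bash
python3 - <<'E'
from h import *
d=R.from_euler("z",.022)*R.from_euler("y",np.pi);x,y=.5623,.2838
rel(([x,y,.200],d),([x,y,.1962],d))
E
```

```text
t 15.75 pos [0.5628 0.2864 0.2116] F [ 0.4  0.2 -1.6] j [-0.57  0.51  0.04  1.64 -0.02  0.98  1.07]
turn [0.004  0.0047 0.002 ] shift [ 0.0006 -0.0026  0.0116] world [0.562 0.284 0.2  ]
turn [0.004  0.0047 0.002 ] shift [ 0.0006 -0.0027  0.0154] world [0.562 0.284 0.196]
```

Call:
move_arm(plan=[0.004,0.0047,0.002,0.0006,-0.0026,0,0,0.004,0.0047,0.002,0.0006,-0.0026,0,0,0.004,0.0047,0.002,0.0006,-0.0026,0.002,0,0.004,0.0047,0.002,0.0006,-0.0026,0.002,0,0.004,0.0047,0.002,0.0006,-0.0026,0.002,0,0.004,0.0047,0.002,0.0006,-0.0026,0.002,0])

```text
clock: 16.5
position: [0.5621, 0.2838, 0.2094]
ee_rot: [-0.011, 1.0, -0.0, -0.0]
ft_force: [-0.7, -0.7, -2.6]
grip_width: 0.262
grasp_force: 78.7
```

```bash
python3 - <<'E'
from h import *
d=R.from_euler("z",.022)*R.from_euler("y",np.pi);x,y=.5623,.2838
rel(([x,y,.200],d))
E
```

```text
t 16.5 pos [0.5621 0.2838 0.2094] F [-0.7 -0.7 -2.6] j [-0.57  0.51  0.04  1.65 -0.02  0.99  1.07]
turn [-0.     -0.0002  0.0001] shift [-0.0002 -0.      0.0094] world [0.562 0.284 0.2  ]
```

Spot on. I go down in small steps; contact at TCP z of about 0.203 would mean it is on the foam, and about 0.196 on the bulges.

Call:
move_arm(plan=[0,0,0,0,0,0.003,0,0,0,0,0,0,0.006,0,0,0,0,0,0,0.008,0,0,0,0,0,0,0.0095,0,0,0,0,0,0,0.0095,0,0,0,0,0,0,0.0095,0])

```text
clock: 17.25
position: [0.5623, 0.284, 0.2]
ee_rot: [-0.011, 1.0, 0.0, 0.0]
ft_force: [2.9, 2.3, -1.8]
grip_width: 0.26
grasp_force: 78.8
```

Call:
move_arm(plan=[0,0,0,0,0,0.002,0,0,0,0,0,0,0.004,0,0,0,0,0,0,0.006,0,0,0,0,0,0,0.006,0,0,0,0,0,0,0.006,0])

```text
clock: 17.88
position: [0.5622, 0.2848, 0.1944]
ee_rot: [-0.011, 1.0, 0.001, 0.0]
ft_force: [2.6, 5.7, 1.7]
grip_width: 0.262
grasp_force: 79.4
```

The opener has entered the pocket (z 0.194). The walls push it slightly to +y, so I give way and then press down.

Call:
move_arm(plan=[0,0,0,-0.0004,0.0008,0,0,0,0,0,-0.0004,0.0008,0.002,0,0,0,0,-0.0004,0.0008,0.004,0,0,0,0,-0.0004,0.0008,0.006,0,0,0,0,-0.0004,0.0008,0.008,0,0,0,0,-0.0004,0.0008,0.009,0,0,0,0,-0.0004,0.0008,0.009,0])

```text
clock: 18.75
position: [0.5625, 0.2846, 0.1846]
ee_rot: [-0.011, 1.0, -0.0, -0.0]
ft_force: [3.3, 3.8, -0.0]
grip_width: 0.262
grasp_force: 79.1
```

Call:
move_arm(plan=[0,0,0,0,0,0.001,0,0,0,0,0,0,0.002,0,0,0,0,0,0,0.003,0,0,0,0,0,0,0.003,0])

```text
clock: 19.25
position: [0.5625, 0.2846, 0.1832]
ee_rot: [-0.011, 1.0, 0.0, -0.0]
ft_force: [-4.5, 0.2, 15.7]
grip_width: 0.256
grasp_force: 81.2
```

It stopped on the floor at the predicted height (16 N). I release, rise, and check by pressing on top with closed fingers.

Call:
move_arm(plan=[0,0,0,0,0,-0.001,0.05,0,0,0,0,0,-0.001,0.05,0,0,0,0,0,-0.001,0.05,0,0,0,0,0,-0.015,0.05,0,0,0,0,0,-0.04,0.05,0,0,0,0,0,-0.05,0.0,0,0,0,0,0,-0.05,0.0,0,0,0,0,0,-0.05,0.0,0,0,0,0,0,-0.05,0.0,0,0,0,0,0,-0.05,0.0])

```text
clock: 20.5
position: [0.5624, 0.2845, 0.2313]
ee_rot: [-0.011, 1.0, -0.0, -0.001]
ft_force: [-0.0, 0.1, -0.3]
grip_width: 0.003
grasp_force: 0.0
```

Call:
move_arm(plan=[0,0,0,0,0,0.015,0,0,0,0,0,0,0.022,0,0,0,0,0,0,0.026,0,0,0,0,0,0,0.028,0,0,0,0,0,0,0.03,0,0,0,0,0,0,0.03,0])

```text
clock: 21.25
position: [0.5624, 0.2845, 0.2035]
ee_rot: [-0.011, 1.0, 0.0, -0.0]
ft_force: [-8.8, -5.0, 15.7]
grip_width: -0.001
grasp_force: 7.7
```

Call:
move_arm(plan=[0,0,0,0,0,-0.02,0,0,0,0,0,0,-0.06,0,0,0,0,0,0,-0.12,0,0,0,0,0,0,-0.18,0,0,0,0,0.04,-0.05,-0.2,0,0,0,0,0.08,-0.1,-0.2,0,0,0,0,0.1,-0.15,-0.2,0,0,0,0,0.12,-0.2,-0.2,0,0,0,0,0.12,-0.25,-0.2,0,0,0,0,0.12,-0.25,-0.2,0,0,0,0,0.12,-0.25,-0.2,0])

```text
clock: 22.62
position: [0.4481, 0.0325, 0.4028]
ee_rot: [-0.011, 1.0, 0.0, 0.001]
ft_force: [-0.5, -0.1, -0.6]
grip_width: 0.003
grasp_force: 0.0
```

```bash
python3 - <<'E'
from h import *
a=manip.camera("top")["color"][60:280,120:420,::-1]
b=manip.camera("side")["color"][210:290,235:335,::-1]
A=cv2.resize(a,(400,293),interpolation=cv2.INTER_CUBIC);B=cv2.resize(b,(366,293),interpolation=cv2.INTER_CUBIC)
cv2.imwrite("pics/end.png",cv2.hconcat([A,B]))
E
```

```text
(no output)
```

View pics/end.png

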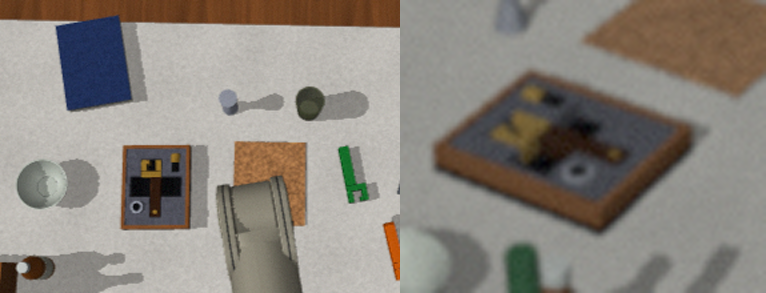

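The opener lies flush in its pocket (top view 155,185; side view 555,140), and the bystanders in view have not moved. I hand in.

```bash
python3 -c "
from workcell import manip
print(manip.hand_in())"
```

```text
the job is handed in; nothing more can be done
None
```

The opener was laid flat on the cork mat and let go, then taken by its middle and pressed flat onto the pocket's floor; I handed the job in at about 23 s of the 51 s allowed, and no verdict came back.

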